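# Feel round a choke cover's gasket face

### The job

Check the gasket face of the choke cover in the sprung stand for burrs: starting beside the red marker, run a fingertip lightly along the flat rim, the long way round (away from the brass pin), to the blue marker, touching every stretch of the face in turn, and then move clear. Press only lightly: the sprung plate must stay clear of its bottom stop. Do not lift the cover or shift it in the stand, and leave the coil inside it and the loose things around it alone.

Things in the scene. Friction and masses are not known exactly. Their poses are not given: they have to be found in the camera images.
- cover: Loose bare-aluminium choke cover, a round dish 40 mm high lying open side up in the stand. Origin: centre of its underside, z up. Six bolt ears reach out to radius 84, 4 mm below its rim. A hose stub sticks out along its -x to radius 100; above it a brass dowel pin (9 mm thick, 18 mm tall) stands on the rim at (-60, 0) mm.
- face (a point): Centre of the gasket face, on the cover's axis and in the face's plane, about 85 mm above the bench; axes as the cover. The face is the flat ring on top of the rim: inner radius 52, outer 68, middle 60 mm. The 72 degrees of it round the dowel pin need no checking; the other 288 degrees are traced.
- coil: Delicate copper spiral coil inside the cover, radius 42; its top is 20 mm below the face. Origin on the cover's axis, 32 mm below the face.
- nest (a joint): How far (m) the stand's sprung square plate, with the cover on it, has been pushed down: 0 = up at rest, 0.010 = down on its stop. It starts to sink at about 1.5 N and then needs 0.8 N per mm; it springs back when let go. Two brass fork blocks on it hold the cover's stub. It sinks level wherever the face is touched.
- nest_top (a point): Centre of the upper side of the stand's sprung plate (160 mm square), on which the cover's underside rests; 45 mm above the bench at rest. The axes are those of the stand.
- stand: Grey base of the checking stand, fixed to the bench: 240 x 240 x 20 mm, a steel guide post (12 mm thick, top 70 mm above the bench) near each corner at (+-102, +-102) mm. Origin: centre of the underside, z up.
- red_marker: Red disc (22 mm across) on a thin post fixed on the stand, top 70 mm above the bench, 105 mm from the cover's axis. The trace starts on the face right beside it. Origin: foot of the post, 50 mm below the top. Red and blue may swap.
- blue_marker: The same in blue: the trace ends on the face right beside it. Origin: foot of the post.
- bolt_mid (a point): Half-way up a loose steel bolt, 33 mm tall, 16 mm head, standing on its head on the stand's base: leave alone.
- socket_mid (a point): Half-way up a loose steel socket, 22 mm across, 26 mm tall, standing on the stand's base: leave alone.
- screwdriver_grip (a point): Grip of a loose screwdriver lying on the bench beside the stand: leave alone.
- jar_mid (a point): Half-way up a loose jar, 60 mm across, 70 mm tall, on the bench beside the stand: leave alone.
- stretch1: Stretch of the gasket face (48 degrees of the ring), part of the cover. Origin: middle of the stretch, in the plane of the face, at radius 60. Stretches 1 to 8 follow each other counter-clockwise seen from above, end to end; 1 and 8 lie beside the two markers, with the dowel pin between them.
- stretch2: Stretch of the gasket face (32 degrees of the ring), part of the cover. Origin: middle of the stretch, in the plane of the face, at radius 60. Next to its neighbours in number.
- stretch3: Stretch of the gasket face (32 degrees of the ring), part of the cover. Origin: middle of the stretch, in the plane of the face, at radius 60. Next to its neighbours in number.
- stretch4: Stretch of the gasket face (32 degrees of the ring), part of the cover. Origin: middle of the stretch, in the plane of the face, at radius 60. Next to its neighbours in number.
- stretch5: Stretch of the gasket face (32 degrees of the ring), part of the cover. Origin: middle of the stretch, in the plane of the face, at radius 60. Next to its neighbours in number.
- stretch6: Stretch of the gasket face (32 degrees of the ring), part of the cover. Origin: middle of the stretch, in the plane of the face, at radius 60. Next to its neighbours in number.
- stretch7: Stretch of the gasket face (32 degrees of the ring), part of the cover. Origin: middle of the stretch, in the plane of the face, at radius 60. Next to its neighbours in number.
- stretch8: Stretch of the gasket face (48 degrees of the ring), part of the cover. Origin: middle of the stretch, in the plane of the face, at radius 60. Next to its neighbours in number.

How it is judged:
By the outcome, as a careful person would: the job done as asked, in the order asked, and still so for the second after the job is handed in, with the robot touching nothing.
It also fails if it takes over 51 s, if anything falls off the work surface, if the arm or the gripper's body presses on something with over 40 N, if the wrist force passes 120 N, or if a joint passes its speed limit or range.

### The arm

A 6-joint arm with a two-finger parallel gripper is mounted at the origin on the work surface. World frame = base frame: x ahead of the robot, y to its left, z up, the work surface at z = 0. Lengths are in m, angles in rad, forces in N, time in s.
With the tool pointing down it reaches from about 0.325 to 0.775 m from the base axis. Payload 5.5 kg.
Tool frame: the origin (TCP) lies on the centre line of the jaws, within the pads' length; the fingertips stand 8 mm ahead of it and the grasp point (between the pads) lies 11 mm behind it; x points along the fingers, z is the direction in which the jaws open and shut, and the axes are right-handed (so a half turn about x gives the same grasp; the last joint's range is limited). The gripper opens to 85 mm and grips with 20 to 120 N. Pads are 22 mm wide; open, the fingers measure 114 mm over their backs; the gripper's body (76 mm by 85 mm) begins 54 mm behind the grasp point. The pads swing forward as they close: fully open they stand 13 mm farther back than shut.
Start: joints at [-1.245, 0.091, 1.231, -0, 1.82, -0.057], TCP at [0.224, -0.557, 0.239] pointing down, gripper open.
Joint ranges: [-2.87, 2.87], [-0.86, 2.18], [0.17, 2.46], [-1.51, 4.65], [0.06, 2.69], [-2.65, 2.65]. Speed limits (rad/s): [2.57, 2.57, 3.01, 3.14, 3.14, 3.14].

### API

Orientations are given as a rotation vector (axis times angle).
In Python, from plant import status, get_image, workorder gives the robot as it stands. The module is installed in compiled form; this text tells all that it offers.
- The arm moves only by the shell command python3 -m handwheel 'ROWS' [FORCE]. ROWS is JSON, a list of rows, each a list of 3 entries, a list of its own where there are three numbers: the turn, a rotation vector about the tool's x, y, z in rad, then the shift along the tool's x, y, z in mm, then the closure, from -1 (fully open) to 1 (shut). A call has 1 to 5 rows; each row is the pose to reach, as a shift and turn from the pose commanded when the call began, along the tool's axes at that moment; what a row does not reach only later rows make up. A row lasts 1/10 s, in which the tool goes at most 50 mm and 8.59 degrees, less where a joint would pass 70% of its speed; a pose out of reach is approached as far as the arm can. A call with a gripper value outside its range is refused whole. The fingers move at their own pace and stop on an object; FORCE is the grip in N (left out, the last holds). Time passes only in rows, so rows that repeat a pose let the fingers close. It gives the time, the measured TCP pose, the force and the opening at its end, in the units of the state.
- status.get_obs(): the state, without advancing time (a new reading comes with each control period).
- get_image(name): name is "scene" or "top" or "wrist"; returns a dict with "color" (420x560x3 uint8, red, green, blue), "fx", "fy", "cx", "cy" (pixels), "R" (3x3) and "t" (3): a world point X has camera coordinates R X + t. Camera axes: x right, y down, z forward; pixel columns grow to the right and rows downward; lengths in m; the calibration is good to about 2 mm. A picture is of the moment at which its call begins. There is no depth.
- workorder.sign_off(): hands the job in, once; it reports no verdict.
The state is a dict: "clock": time; "joint_pos": joint angles; "joint_vel": joint speeds; "effort": joint torques, N m; "position": TCP position; "tcp_rot": TCP orientation; "wrist_force": force on the tool from outside, world axes, zero at the start; "wrist_torque": the same for the moment, N m; "grip_width": opening from 0.0 (shut) to 1.0 (fully open).
Only numpy, scipy, OpenCV 4.12 (cv2) and the standard library are available. Lean on these libraries where they do the work, as an engineer would, in place of code of your own. Each camera call takes 0.05 s, during which the arm holds its last target.

## Working session

There is one attempt and no reset: what is moved stays moved. The work goes in short steps, Python scripts to look and compute and a shell command to move; the robot and the scene stay as the last step left them, time stands still between calls to the robot, and variables do not carry over. Pictures are saved under pics/ and viewed, and the job is handed in when it is done.

```bash
mkdir -p pics; ls
python3 - <<'E'
from plant import status, get_image
import cv2
o=status.get_obs()
for k,v in o.items(): print(k,v)
for n in ["scene","top","wrist"]:
    d=get_image(n); cv2.imwrite(f"pics/{n}0.png",d["color"][:,:,::-1]); print(n,d["fx"],d["cx"],d["cy"],d["R"],d["t"])
E
```

```text
pics
clock 0.0
joint_pos [-1.24469558e+00  9.18514734e-02  1.23190376e+00 -1.64581348e-05
  1.81978753e+00 -5.66736911e-02]
joint_vel [-0.00121606 -0.00015853 -0.00051424 -0.00042042 -0.00084128  0.00050119]
effort [-1.82589120e-03 -4.58726048e+01 -4.18024564e+01 -4.63247325e-04
  1.15960636e-02 -1.08552399e-05]
position [ 0.22401902 -0.55632051  0.23814518]
tcp_rot [ 0.92396036  1.36791398 -0.92203328]
wrist_force [-0.11567131  0.93171523  0.32360331]
wrist_torque [0.00655773 0.05036146 0.01904513]
grip_width 1.0032849046863903
scene 508.43028027813875 282.4582844801425 215.24075947061812 [[-0.63884574  0.76902577  0.02180557]
 [ 0.42054614  0.37280971 -0.82713594]
 [-0.64421818 -0.51924203 -0.56157872]] [ 0.35618779 -0.19203273  1.42427597]
top 433.39973909301386 270.099311537295 208.1973046892671 [[ 2.97133286e-04 -9.99993820e-01  3.50296095e-03]
 [-9.79144756e-01 -1.00260903e-03 -2.03161368e-01]
 [ 2.03163624e-01 -3.36953984e-03 -9.79139003e-01]] [0.03441015 0.56955514 0.81148032]
wrist 343.52293563393766 279.6165372610738 214.03337829275807 [[ 0.37360022 -0.92758741 -0.00211255]
 [-0.88083116 -0.35548054  0.31268203]
 [-0.29079088 -0.11495727 -0.94985551]] [-0.59916072 -0.03975539  0.38182427]
```

View pics/scene0.png

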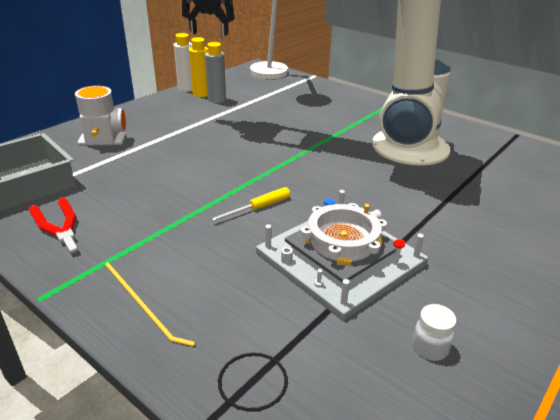

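View pics/top0.png

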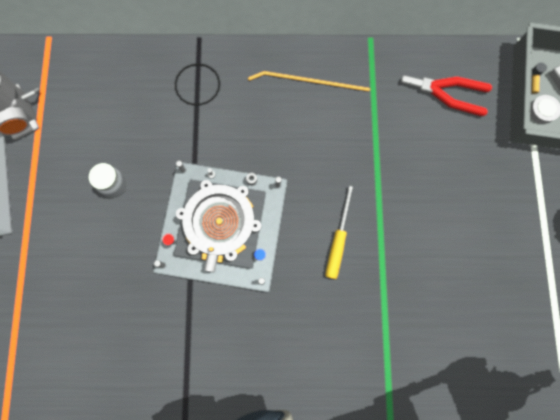

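View pics/wrist0.png

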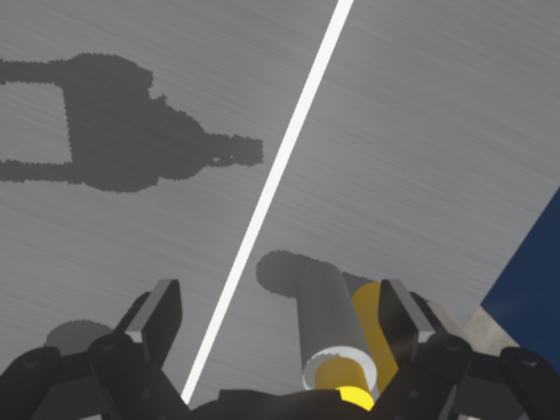

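```bash
cat > h.py <<'E'
import numpy as np, cv2
from plant import status, get_image
def ray(d,u,v,z):
    R=np.array(d["R"]);t=np.array(d["t"]);c=-R.T@t
    w=R.T@np.array([(u-d["cx"])/d["fx"],(v-d["cy"])/d["fy"],1.])
    return c+w*(z-c[2])/w[2]
def proj(d,X):
    p=np.array(d["R"])@np.array(X)+np.array(d["t"]);return d["fx"]*p[0]/p[2]+d["cx"],d["fy"]*p[1]/p[2]+d["cy"]
def crop(d,name,u0,v0,u1,v1,s):
    c=np.ascontiguousarray(d["color"][v0:v1,u0:u1,::-1]);cv2.imwrite(name,cv2.resize(c,None,fx=s,fy=s,interpolation=cv2.INTER_CUBIC))
E
python3 - <<'E'
from h import *
d=get_image("top"); crop(d,"pics/top1.png",145,150,295,300,4)
hsv=cv2.cvtColor(d["color"],cv2.COLOR_RGB2HSV)
for n,lo,hi in [("red",(0,170,90),(6,255,255)),("blue",(105,170,90),(125,255,255))]:
    m=cv2.inRange(hsv,lo,hi)[150:300,145:295]; k,l,s,c=cv2.connectedComponentsWithStats(m)
    for i in range(1,k):
        if s[i,4]>20: print(n,s[i],c[i]+[145,150],ray(d,*(c[i]+[145,150]),0.07))
s=get_image("scene"); crop(s,"pics/scene1.png",250,170,450,320,4)
hsv=cv2.cvtColor(s["color"],cv2.COLOR_RGB2HSV)
for n,lo,hi in [("red",(0,170,90),(6,255,255)),("blue",(105,170,90),(125,255,255))]:
    m=cv2.inRange(hsv,lo,hi)[170:320,250:450]; k,l,st,c=cv2.connectedComponentsWithStats(m)
    for i in range(1,k):
        if st[i,4]>10: print(n,st[i],c[i]+[250,170],ray(s,*(c[i]+[250,170]),0.07))
E
```

```text
red [19 85  9  9 65] [167.98461538 239.27692308] [0.50505356 0.23384375 0.07      ]
red [144  69  11   9  80] [398.9625 243.075 ] [0.50752882 0.23530792 0.07      ]
blue [74 29 10  6 32] [328.78125 201.375  ] [0.47712575 0.05546109 0.07      ]
```

View pics/top1.png

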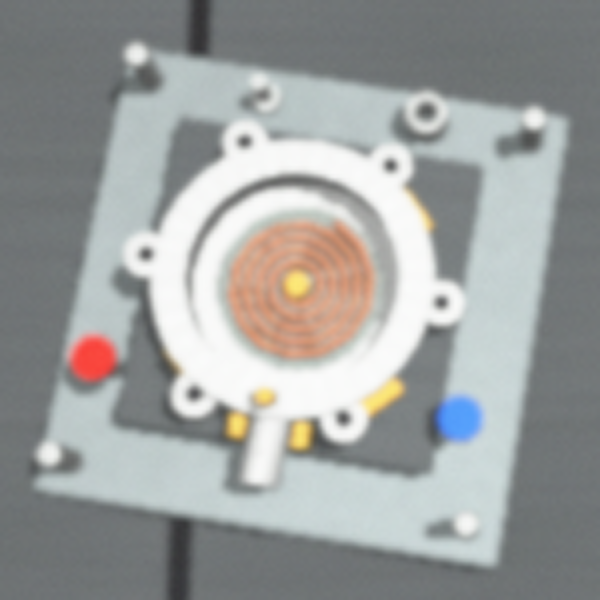

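View pics/scene1.png

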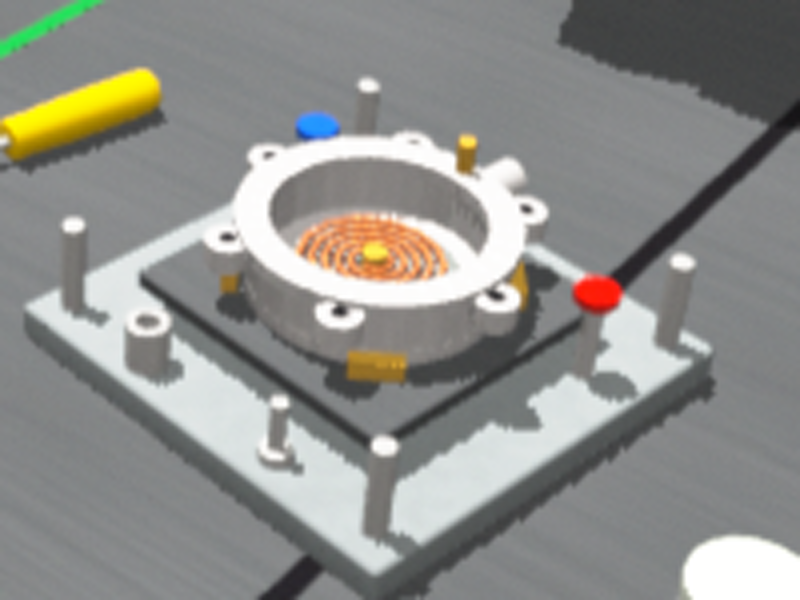

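Run:
```python
from h import *
from scipy.optimize import least_squares
from scipy.spatial.transform import Rotation as Ro
d=get_image("top"); s=get_image("scene")
for d,n,box,thr in [(d,"top",(170,170,270,280),235),(s,"scene",(295,195,390,270),None)]:
    g=cv2.cvtColor(d["color"],cv2.COLOR_RGB2GRAY)
    u0,v0,u1,v1=box
    thr=thr or cv2.threshold(g[v0:v1,u0:u1].copy(),0,255,cv2.THRESH_OTSU)[0]
    print(n,thr)
    m=np.zeros_like(g); m[v0:v1,u0:u1]=(g[v0:v1,u0:u1]>thr)*255
    cs,_=cv2.findContours(m,cv2.RETR_CCOMP,cv2.CHAIN_APPROX_NONE)
    P=np.vstack([c[:,0] for c in cs]); W=np.array([ray(d,u,v,0.085)[:2] for u,v in P])
    b=None
    c0=np.array([0.54,0.148])
    for r in (0.068,0.052):
        best=None
        for dx in np.arange(-.02,.021,.002):
            for dy in np.arange(-.02,.021,.002):
                e=np.abs(np.hypot(*(W-c0-[dx,dy]).T)-r); k=(e<.0015).sum()
                if best is None or k>best[0]: best=(k,dx,dy)
        x=c0+best[1:]
        o=least_squares(lambda x:np.hypot(*(W-x).T)-r,x,loss="cauchy",f_scale=.001)
        e=np.abs(np.hypot(*(W-o.x).T)-r); print(r,best,o.x,(e<.0015).sum(),len(e))
    hsv=cv2.cvtColor(d["color"],cv2.COLOR_RGB2HSV)
    for nn,lo,hi in [("blue",(100,120,90),(125,255,255)),("brass",(15,120,100),(30,255,255))]:
        mm=cv2.inRange(hsv,lo,hi); k,l,st,c=cv2.connectedComponentsWithStats(mm)
        for i in range(1,k):
            if st[i,4]>4 and 0.4<ray(d,*c[i],.07)[0]<.65 and 0.03<ray(d,*c[i],.07)[1]<.26: print(nn,st[i],c[i],ray(d,*c[i],.07 if nn=="blue" else .100))
R=Ro.from_rotvec(status.get_obs()["tcp_rot"]).as_matrix(); print(R.round(4))
```

```text
top 235
0.068 (np.int64(99), np.float64(0.001999999999999981), np.float64(-0.014000000000000005)) [0.54135741 0.13493034] 104 646
0.052 (np.int64(86), np.float64(0.005999999999999978), np.float64(-0.010000000000000009)) [0.5464273  0.13564085] 86 646
blue [254 250  11  10  90] [259.05555556 254.26666667] [0.47597233 0.05618777 0.07      ]
brass [216 218   6   7  33] [218.42424242 221.33333333] [0.5353601  0.13291515 0.1       ]
brass [237 246   8   7  26] [240.73076923 248.88461538] [0.48304909 0.08988768 0.1       ]
brass [210 248   3   3   6] [210.83333333 248.83333333] [0.48310679 0.14583719 0.1       ]
brass [202 254   5   6  24] [203.70833333 256.20833333] [0.46931713 0.15873372 0.1       ]
brass [218 256   5   6  28] [220.  258.5] [0.4650729  0.12825715 0.1       ]
scene 179.0
0.068 (np.int64(113), np.float64(0.001999999999999981), np.float64(-0.012000000000000007)) [0.54158129 0.13570193] 119 734
0.052 (np.int64(81), np.float64(0.001999999999999981), np.float64(-0.012000000000000007)) [0.54056202 0.13498049] 91 734
blue [324 198  11   7  60] [328.58333333 201.18333333] [0.47679722 0.05472721 0.07      ]
brass [364 204   5   9  33] [366.24242424 207.66666667] [0.48730207 0.14821369 0.1       ]
brass [339 230   8   7  40] [342.975 232.7  ] [0.58510071 0.16056025 0.1       ]
brass [360 234   2   4   5] [360.2 235.6] [0.57205911 0.18850486 0.1       ]
brass [378 236   4  11  23] [379.91304348 240.43478261] [0.56121991 0.22232572 0.1       ]
brass [305 239   4   4  15] [306.6 240.6] [0.64673411 0.12596244 0.1       ]
brass [337 258  15   7  96] [343.40625 261.09375] [0.6511093 0.2060831 0.1      ]
[[-1.000e-04  9.276e-01  3.735e-01]
 [ 4.000e-04  3.735e-01 -9.276e-01]
 [-1.000e+00  0.000e+00 -4.000e-04]]
```

Run:
```python
from h import *
s=get_image("scene")
for n,u,v,z in [("lamp",269,70,0),("b1",182,88,0),("b2",200,95,0),("b3",216,100,0),("valve",100,140,0),("jar",434,350,0),("robot",412,150,0)]: print(n,ray(s,u,v,z).round(3))
for P in [(.224,-.557,.238),(.224,-.557,.19)]: print(proj(s,P))
o=np.array([.224,-.557,.238]); c=np.array([.5414,.1352])
for a in [115.6]: print(c+.06*np.array([np.cos(np.radians(a)),np.sin(np.radians(a))]))
```

```text
lamp [-0.227 -0.718  0.   ]
b1 [ 0.126 -0.812  0.   ]
b2 [ 0.129 -0.717  0.   ]
b3 [ 0.124 -0.646  0.   ]
valve [ 0.55  -0.667  0.   ]
jar [0.634 0.381 0.   ]
robot [0.014 0.015 0.   ]
(np.float64(208.0562402161148), np.float64(37.323047507163864))
(np.float64(209.06370611047797), np.float64(54.4048015021539))
[0.51547486 0.18930995]
```

```bash
python3 -m handwheel '[[[0.13,0,0],[0,30,-32],1],[[0.26,0,0],[0,60,-64],1],[[0.383,0,0],[0,95,-101],1],[[0.383,0,0],[0,129,-137],1],[[0.383,0,0],[0,160,-170],1]]' 20
python3 - <<'E'
from h import *
from scipy.spatial.transform import Rotation as Ro
o=status.get_obs(); print(o["position"],o["joint_pos"],o["clock"],o["grip_width"],o["wrist_force"]);print(Ro.from_rotvec(o["tcp_rot"]).as_matrix().round(4))
E
```

```text
clock: 0.9
position: [0.3094, -0.3372, 0.2394]
tcp_rot: [1.21, 1.208, -1.209]
wrist_force: [0.4, 0.1, 0.7]
grip_width: 0.149
[ 0.30940606 -0.33716745  0.23939421] [-9.02895043e-01 -2.93232055e-01  1.58938534e+00  3.14495893e-04
  1.84484886e+00  6.68530099e-01] 0.9 0.14927959456409254 [0.40450212 0.14944574 0.69660734]
[[ 6.e-04  1.e+00 -5.e-04]
 [-3.e-04 -5.e-04 -1.e+00]
 [-1.e+00  6.e-04  3.e-04]]
```

```bash
python3 -m handwheel '[[[0,0,0],[0,17,-42],1],[[0,0,0],[0,34,-84],1],[[0,0,0],[0,50,-128],1],[[0,0,0],[0,67,-170],1],[[0,0,0],[0,84,-212],1]]'
python3 -m handwheel '[[[0,0,0],[0,17,-42],1],[[0,0,0],[0,34,-84],1],[[0,0,0],[0,50,-128],1],[[0,0,0],[0,67,-170],1],[[0,0,0],[0,84,-212],1]]'
python3 -m handwheel '[[[0,0,0],[10,17,-42],1],[[0,0,0],[30,34,-84],1],[[0,0,0],[60,38,-105],1],[[0,0,0],[80,38,-105],1],[[0,0,0],[80,38,-105],1]]'
python3 - <<'E'
from h import *
o=status.get_obs(); print(o["joint_pos"],o["position"],o["wrist_force"])
for n in ["scene","top","wrist"]:
    d=get_image(n)
    crop(d,f"pics/{n}2.png",*dict(scene=(250,120,450,270),top=(145,150,295,300),wrist=(0,0,560,420))[n],dict(wrist=1).get(n,4))
E
```

```text
clock: 1.4
position: [0.3933, -0.1254, 0.2396]
tcp_rot: [1.21, 1.208, -1.209]
wrist_force: [-0.5, -0.2, 0.3]
grip_width: -0.002
clock: 1.9
position: [0.4774, 0.0869, 0.2396]
tcp_rot: [1.21, 1.209, -1.208]
wrist_force: [0.3, -0.9, 0.3]
grip_width: -0.0
clock: 2.4
position: [0.5134, 0.1901, 0.1551]
tcp_rot: [1.203, 1.213, -1.214]
wrist_force: [-0.7, 0.2, 0.6]
grip_width: 0.001
[ 2.92610525e-01 -4.42607452e-02  1.51679980e+00 -1.13918465e-04
  1.67626899e+00  1.86200843e+00] [0.51340245 0.19013659 0.15509957] [-0.70052003  0.16562829  0.61861347]
```

View pics/scene2.png

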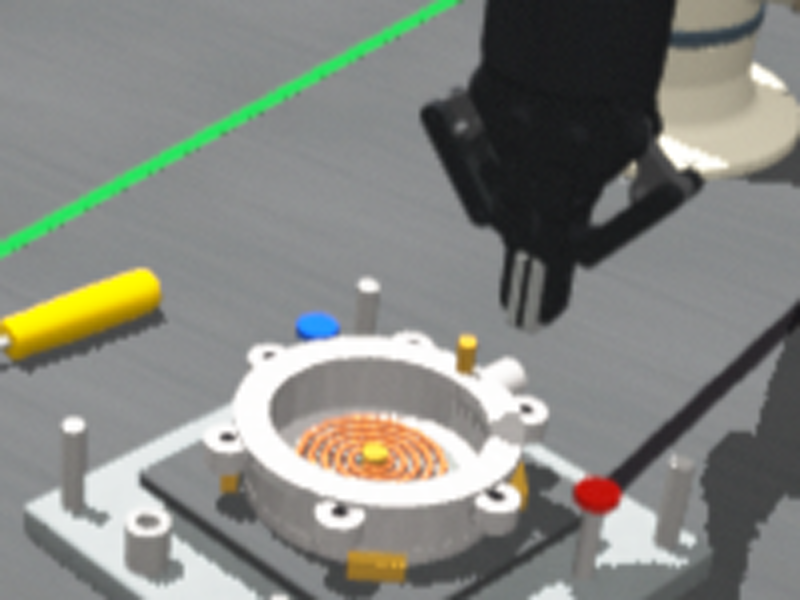

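View pics/wrist2.png

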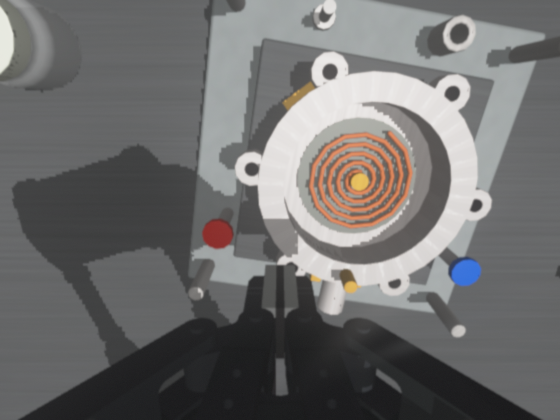

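View pics/top2.png

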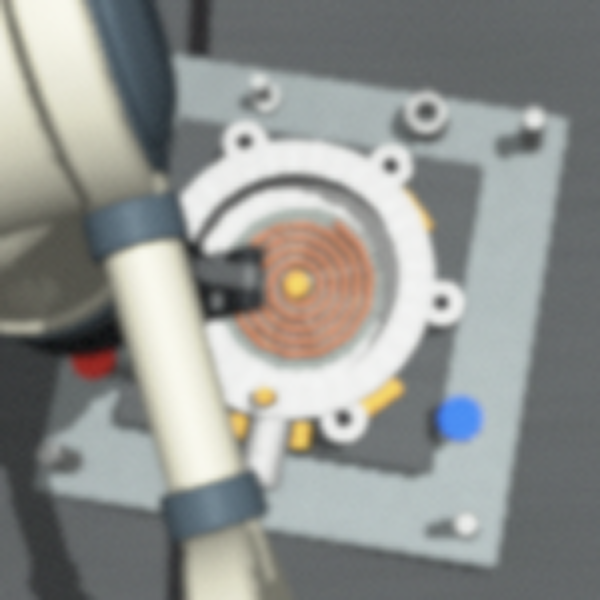

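Run:
```python
from h import *
from scipy.optimize import least_squares
o=status.get_obs(); print(o["position"],o["tcp_rot"])
d=get_image("wrist")
g=cv2.cvtColor(d["color"],cv2.COLOR_RGB2GRAY)
m=(g>205).astype(np.uint8)*255; m[240:]=0; m[:,:245]=0
cs,_=cv2.findContours(m,cv2.RETR_CCOMP,cv2.CHAIN_APPROX_NONE)
P=np.vstack([c[:,0] for c in cs]); W=np.array([ray(d,u,v,0.085)[:2] for u,v in P])
for r in (.068,.052):
    q=least_squares(lambda x:np.hypot(*(W-x).T)-r,[.5414,.1352],loss="cauchy",f_scale=.001)
    e=np.abs(np.hypot(*(W-q.x).T)-r); print(r,q.x,(e<.0015).sum())
print(ray(d,349,274,.103), ray(d,218,233,.07), ray(d,465,271,.07))
```

```text
[0.51559755 0.18955829 0.16088285] [ 1.21099262  1.20775984 -1.20812506]
0.068 [0.54428626 0.13557896] 390
0.052 [0.54440413 0.1343138 ] 209
[0.49383823 0.14654865 0.103     ] [0.50863148 0.23377672 0.07      ] [0.47871578 0.05424614 0.07      ]
```

```bash
python3 -m handwheel '[[[0,0,0],[25,1,0],1],[[0,0,0],[45,1,0],1],[[0,0,0],[55,1,0],1],[[0,0,0],[57,1,0],1],[[0,0,0],[57,1,0],1]]'
python3 -m handwheel '[[[0,0,0],[0,0,0],1],[[0,0,0],[0,0,0],1],[[0,0,0],[2,0,0],1],[[0,0,0],[2,0,0],1]]'
python3 - <<'E'
from h import *
o=status.get_obs(); print(o["position"],o["tcp_rot"],o["wrist_force"])
d=get_image("scene"); crop(d,"pics/scene3.png",290,170,410,260,6)
d=get_image("wrist"); crop(d,"pics/wrist3.png",180,60,460,340,2)
E
```

```text
clock: 3.1
position: [0.5166, 0.1897, 0.1034]
tcp_rot: [1.211, 1.208, -1.209]
wrist_force: [-0.3, 0.0, -0.4]
grip_width: -0.004
clock: 3.5
position: [0.5161, 0.1899, 0.1003]
tcp_rot: [1.209, 1.209, -1.209]
wrist_force: [0.4, 0.3, 0.7]
grip_width: -0.003
[0.51614415 0.18985068 0.10031105] [ 1.20937688  1.20908424 -1.20928097] [0.40823505 0.26253245 0.68128914]
```

View pics/scene3.png

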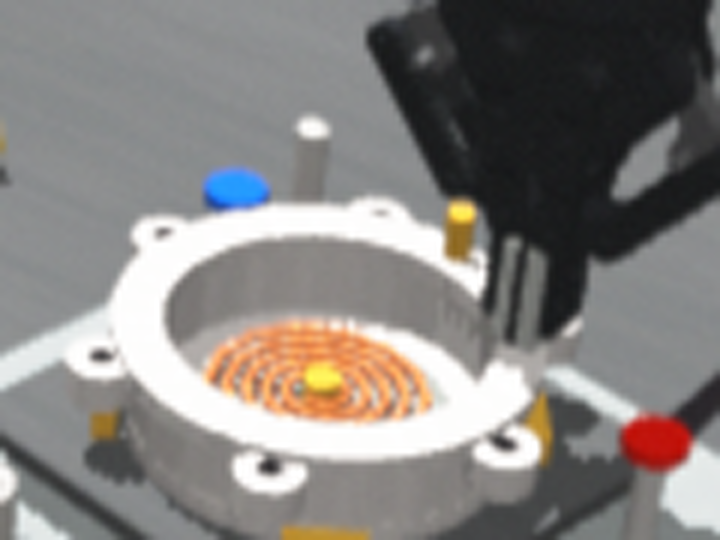

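View pics/wrist3.png

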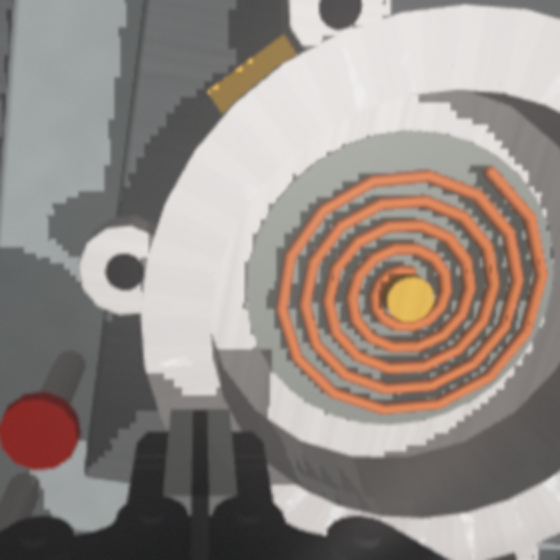

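```bash
python3 -m handwheel '[[[0,0,0],[2,0,0],1],[[0,0,0],[4,0,0],1],[[0,0,0],[5,0,0],1],[[0,0,0],[5,0,0],1]]' | egrep 'pos|force'
for i in 1 2 3; do python3 -m handwheel '[[[0,0,0],[0,0,0],1]]' | egrep 'pos|force'; done
python3 -m handwheel '[[[0,0,0],[1,0,0],1],[[0,0,0],[2,0,0],1],[[0,0,0],[2,0,0],1]]' | egrep 'pos|force'
for i in 1 2 3; do python3 -m handwheel '[[[0,0,0],[0,0,0],1]]' | egrep 'pos|force'; done
```

```text
position: [0.516, 0.1898, 0.0949]
wrist_force: [-0.1, 0.1, 0.8]
position: [0.5161, 0.1898, 0.0952]
wrist_force: [0.3, 0.4, -0.0]
position: [0.5162, 0.1899, 0.0954]
wrist_force: [0.2, 0.1, 0.1]
position: [0.5162, 0.1898, 0.0954]
wrist_force: [0.3, -0.3, 0.1]
position: [0.5161, 0.1898, 0.0932]
wrist_force: [0.4, 0.1, -0.4]
position: [0.5161, 0.1898, 0.0932]
wrist_force: [0.4, 0.5, 0.5]
position: [0.5161, 0.1898, 0.0932]
wrist_force: [0.2, 0.1, -0.1]
position: [0.5161, 0.1898, 0.0932]
wrist_force: [0.4, -0.5, 0.4]
```

```bash
python3 -m handwheel '[[[0,0,0],[1,0,0],1],[[0,0,0],[1,0,0],1]]' | egrep 'pos|force'
python3 -m handwheel '[[[0,0,0],[0,0,0],1]]' | egrep 'force'
python3 -m handwheel '[[[0,0,0],[1,0,0],1],[[0,0,0],[1,0,0],1]]' | egrep 'pos|force'
python3 -m handwheel '[[[0,0,0],[0,0,0],1]]' | egrep 'force'
```

```text
position: [0.5162, 0.1899, 0.0925]
wrist_force: [-0.5, -0.4, 2.1]
wrist_force: [-0.3, -0.2, 1.9]
position: [0.5162, 0.1899, 0.0914]
wrist_force: [-0.9, -0.8, 2.5]
wrist_force: [-1.6, 0.5, 3.2]
```

```bash
python3 -m handwheel '[[[0,0,0],[1.5,0,0],1],[[0,0,0],[1.5,0,0],1]]' | egrep 'pos|force'
python3 - <<'E'
import numpy as np
a=np.radians(np.linspace(115.6,-136.4,51)); P=np.round(60*np.c_[np.cos(a),-np.sin(a)]).astype(int)
print(P[0])
for k in range(10): print(k,[[0,int(q[0]),int(q[1])] for q in (P[5*k+1:5*k+6]-P[5*k])])
E
```

```text
position: [0.5162, 0.1899, 0.0899]
wrist_force: [-0.4, 0.7, 5.1]
[-26 -54]
0 [[0, 5, -2], [0, 10, -4], [0, 15, -5], [0, 20, -6], [0, 26, -6]]
1 [[0, 5, 0], [0, 10, 1], [0, 15, 2], [0, 20, 4], [0, 25, 6]]
2 [[0, 5, 2], [0, 9, 5], [0, 14, 8], [0, 17, 12], [0, 21, 15]]
3 [[0, 3, 5], [0, 6, 9], [0, 8, 14], [0, 10, 19], [0, 12, 24]]
4 [[0, 1, 5], [0, 2, 10], [0, 2, 15], [0, 2, 21], [0, 1, 26]]
5 [[0, -1, 5], [0, -3, 10], [0, -5, 15], [0, -7, 20], [0, -10, 24]]
6 [[0, -3, 4], [0, -7, 8], [0, -11, 11], [0, -15, 15], [0, -20, 17]]
7 [[0, -4, 3], [0, -9, 5], [0, -14, 6], [0, -20, 7], [0, -25, 8]]
8 [[0, -5, 0], [0, -10, 0], [0, -16, -1], [0, -21, -2], [0, -26, -4]]
9 [[0, -5, -2], [0, -9, -5], [0, -14, -8], [0, -18, -11], [0, -21, -15]]
```

```bash
python3 -m handwheel '[[[0,0,0],[0,5,-2],1],[[0,0,0],[0,10,-4],1],[[0,0,0],[0,15,-5],1],[[0,0,0],[0,20,-6],1],[[0,0,0],[0,26,-6],1]]' | egrep 'pos|force'
python3 - <<'E'
from h import *
d=get_image("scene"); crop(d,"pics/scene4.png",290,170,410,260,6)
d=get_image("wrist"); crop(d,"pics/wrist4.png",180,60,460,340,2)
E
```

```text
position: [0.5425, 0.1962, 0.0897]
wrist_force: [-3.2, -0.1, 4.2]
```

View pics/scene4.png

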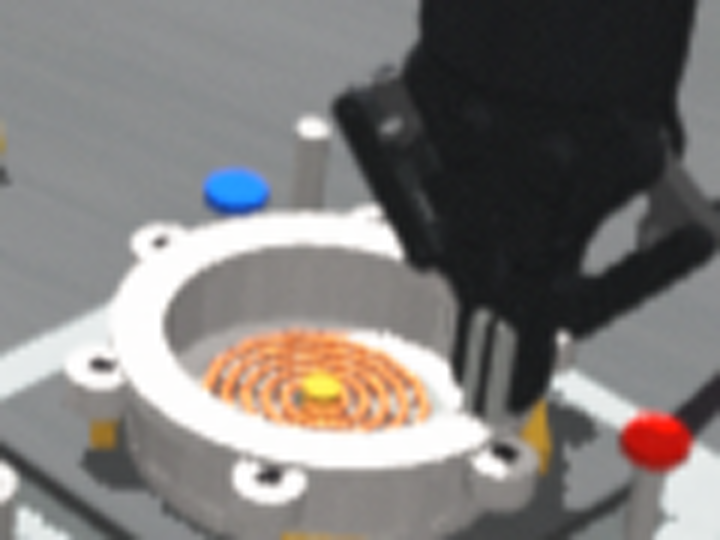

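View pics/wrist4.png

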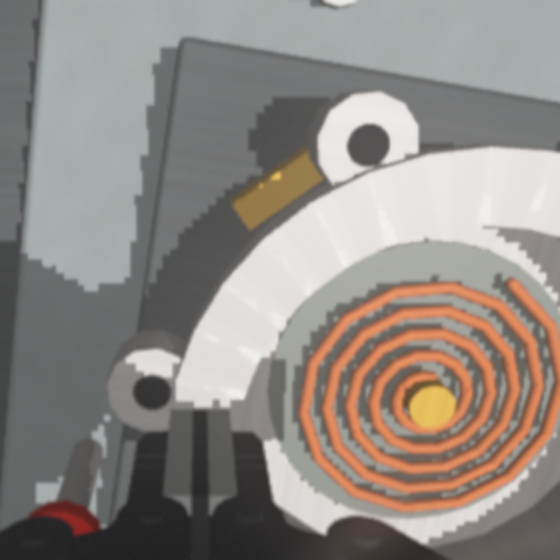

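Run:
```python
from h import *
d=get_image("wrist"); print(status.get_obs()["position"],status.get_obs()["wrist_force"])
for u,v in [(178,398),(247,398),(168,403),(235,403),(200,403)]: print(u,v,ray(d,180+u/2,60+v/2,.082).round(4))
g=cv2.cvtColor(d["color"],cv2.COLOR_RGB2GRAY)
for v in (255,257,259,261): print(v,g[v,262:320])
```

```text
[0.54328065 0.1960662  0.09001626] [1.65143371 0.89962964 3.87879376]
178 398 [0.5559 0.2015 0.082 ]
247 398 [0.5559 0.1857 0.082 ]
168 403 [0.5546 0.2038 0.082 ]
235 403 [0.5546 0.1884 0.082 ]
200 403 [0.5546 0.1964 0.082 ]
255 [ 56  56  65  93 121 153 203 218 219 219 220 220 220 220 220 220 221 222
 223 224 228 231 233 236 237 236 238 239 239 239 239 239 236 230 229 232
 231 231 231 228 219 179 145 135 135 138 139 140 140 141 139 129 111 105
 104 104 104 104]
257 [ 54  57  68  97 122 154 203 218 219 219 219 219 219 220 219 219 220 220
 220 220 220 220 221 222 223 224 226 227 232 233 232 237 237 235 233 231
 231 233 233 228 202 158 137 135 136 138 139 140 141 141 138 128 112 105
 104 104 105 104]
259 [ 55  60  82 112 125 152 196 213 214 215 214 215 214 210 203 214 218 219
 219 219 219 220 220 220 220 220 220 221 221 221 223 225 222 211 210 209
 204 207 210 196 162 139 135 135 137 139 140 140 141 140 139 133 116 105
 104 103 103 104]
261 [ 64  87 114 125 128 135 145 148 149 149 149 149 148 148 160 202 217 218
 218 219 219 219 219 219 219 219 219 219 220 219 219 219 210 167 141 137
 137 137 137 138 136 134 134 136 138 138 139 140 140 140 138 133 119 107
 103 103 103 103]
```

```bash
python3 -m handwheel '[[[0,0,0],[0,5,1],1],[[0,0,0],[0,10,2],1],[[0,0,0],[0,15,3],1],[[0,0,0],[0,20,5],1],[[0,0,0],[0,25,7],1]]' | egrep 'pos|force'
python3 -m handwheel '[[[0,0,0],[0,5,2],1],[[0,0,0],[0,9,5],1],[[0,0,0],[0,14,8],1],[[0,0,0],[0,17,12],1],[[0,0,0],[0,21,15],1]]' | egrep 'pos|force'
python3 - <<'E'
from h import *
d=get_image("scene"); crop(d,"pics/scene5.png",290,170,410,260,6)
d=get_image("wrist"); crop(d,"pics/wrist5.png",180,60,460,340,2)
E
```

```text
position: [0.5675, 0.1887, 0.0897]
wrist_force: [-2.5, 0.9, 3.5]
position: [0.5885, 0.1735, 0.0899]
wrist_force: [-2.8, 2.1, 4.5]
```

View pics/scene5.png

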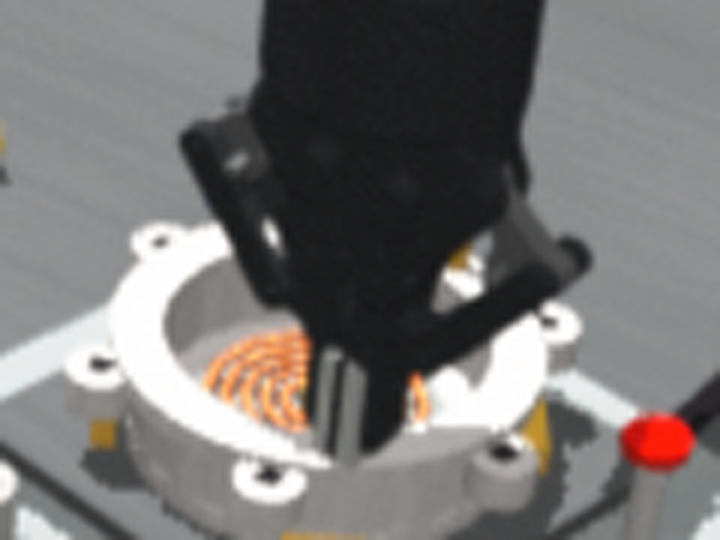

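View pics/wrist5.png

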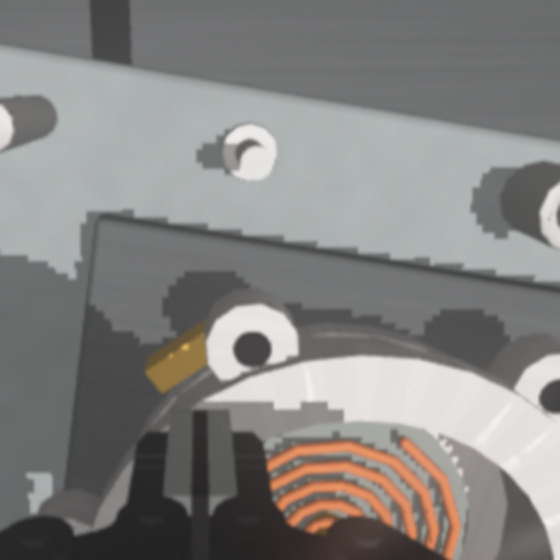

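```bash
python3 -m handwheel '[[[0,0,0],[0,3,5],1],[[0,0,0],[0,6,9],1],[[0,0,0],[0,8,14],1],[[0,0,0],[0,10,19],1],[[0,0,0],[0,12,24],1]]' | egrep 'pos|force'
python3 -m handwheel '[[[0,0,0],[0,1,5],1],[[0,0,0],[0,2,10],1],[[0,0,0],[0,2,15],1]]' | egrep 'pos|force'
python3 - <<'E'
from h import *
o=status.get_obs();print(o["position"])
d=get_image("scene"); crop(d,"pics/scene6.png",290,170,410,260,6)
d=get_image("wrist"); crop(d,"pics/wrist6.png",180,60,460,340,2)
g=cv2.cvtColor(d["color"],cv2.COLOR_RGB2GRAY)
for u in (255,262,300,305): print(u,g[215:290,u])
E
```

```text
position: [0.6003, 0.1494, 0.0898]
wrist_force: [-0.5, 2.9, 3.9]
position: [0.6024, 0.1344, 0.0899]
wrist_force: [0.3, 2.8, 3.8]
[0.60238217 0.13438159 0.08985271]
255 [114 114 113 112 113 112 112 112 114 114 114 114 113 114 112 112 112 111
 107  93  79  73  74  73  73  73  73  74  73  74  80  88  92  93  93  97
 105 106  98  94  93  93  93  93  93  93  94  94  93  94  96 107 124 134
 137 137 137 138 138 133 110  73  49  44  44  45  44  44  44  44  44  46
  50  50  46]
262 [113 115 114 113 113 114 112 111 112 113 114 114 114 114 113 113 113 112
 109  95  79  74  74  75  74  73  74  72  75  80  87  92  92  93  93  95
  95  93  93  92  93  93  93  92  93  92  92  92  93  94 103 120 133 136
 136 136 136 135 135 130 108  71  48  45  45  46  46  47  47  49  50  52
  57  59  58]
300 [ 90 102 109 112 114 114 113 114 115 114 114 114 113 114 113 115 115 112
 100  83  75  75  75  74  74  74  72  73  74  75  77  85  91  93  93  97
 104 105  97  93  93  93  93  92  93  93  93  92  93  93  98 111 128 136
 139 138 138 138 138 133 110  73  49  45  44  45  46  44  44  45  45  46
  48  51  46]
305 [ 78  92 104 109 112 114 114 113 115 115 114 115 114 114 114 115 115 113
 100  83  77  75  74  75  74  75  74  74  73  74  74  77  83  90  92  92
  95 102 110 106  97  93  93  93  92  94  93  93  93  93  93  96 108 126
 136 138 138 138 138 134 112  75  50  46  45  46  45  44  45  45  45  47
  49  50  48]
```

View pics/wrist6.png

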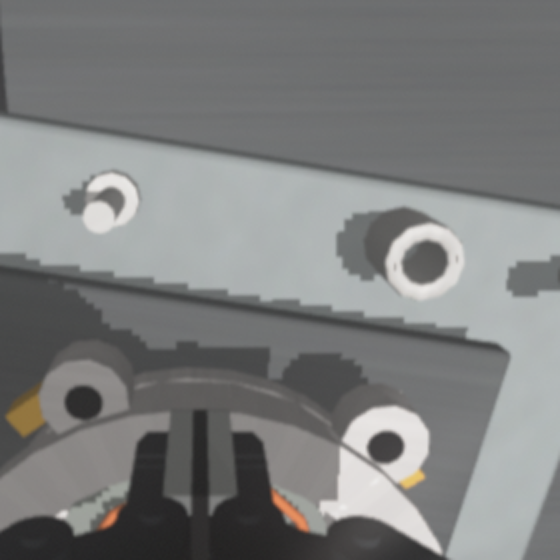

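View pics/scene6.png

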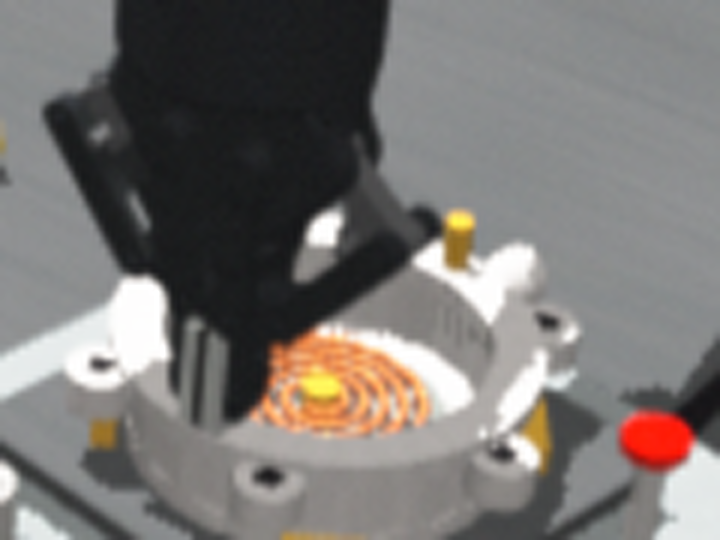

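```bash
python3 -m handwheel '[[[0,0,0],[0,2,6],1],[[0,0,0],[0,1,11],1]]' | egrep 'pos|force'
python3 -m handwheel '[[[0,0,0],[0,-1,5],1],[[0,0,0],[0,-3,10],1],[[0,0,0],[0,-5,15],1],[[0,0,0],[0,-7,20],1],[[0,0,0],[0,-10,24],1]]' | egrep 'pos|force'
python3 -m handwheel '[[[0,0,0],[0,-3,4],1],[[0,0,0],[0,-7,8],1],[[0,0,0],[0,-11,11],1],[[0,0,0],[0,-15,15],1],[[0,0,0],[0,-20,17],1]]' | egrep 'pos|force'
python3 -m handwheel '[[[0,0,0],[0,-4,3],1],[[0,0,0],[0,-9,5],1],[[0,0,0],[0,-14,6],1]]' | egrep 'pos|force'
python3 - <<'E'
from h import *
o=status.get_obs();print(o["position"])
d=get_image("scene"); crop(d,"pics/scene7.png",290,170,410,260,6)
d=get_image("wrist"); crop(d,"pics/wrist7.png",180,60,460,340,2)
E
```

```text
position: [0.6034, 0.1236, 0.0898]
wrist_force: [1.6, 2.6, 3.0]
position: [0.5931, 0.0992, 0.0899]
wrist_force: [2.1, 2.4, 4.5]
position: [0.5729, 0.0823, 0.0899]
wrist_force: [2.5, 2.5, 3.3]
position: [0.5588, 0.0764, 0.0899]
wrist_force: [2.6, 0.1, 3.4]
[0.55883836 0.07639116 0.08985192]
```

View pics/wrist7.png

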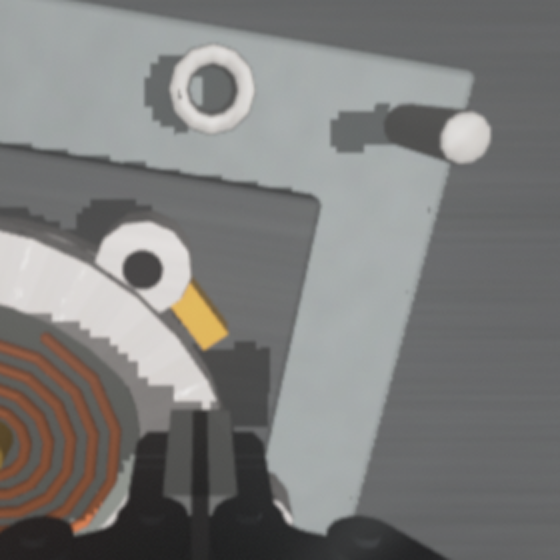

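View pics/scene7.png

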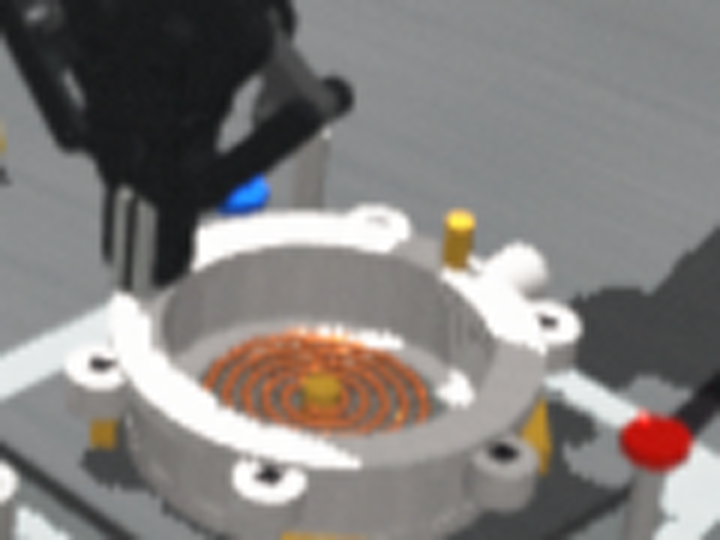

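```bash
python3 -m handwheel '[[[0,0,0],[0,-6,1],1],[[0,0,0],[0,-11,2],1]]' | egrep 'pos|force'
python3 -m handwheel '[[[0,0,0],[0,-5,0],1],[[0,0,0],[0,-10,0],1],[[0,0,0],[0,-16,-1],1],[[0,0,0],[0,-21,-2],1],[[0,0,0],[0,-26,-4],1]]' | egrep 'pos|force'
python3 -m handwheel '[[[0,0,0],[0,-5,-2],1],[[0,0,0],[0,-9,-5],1],[[0,0,0],[0,-14,-8],1],[[0,0,0],[0,-18,-11],1],[[0,0,0],[0,-21,-14],1]]' | egrep 'pos|force|clock'
python3 - <<'E'
from h import *
o=status.get_obs();print(o["position"],o["wrist_force"])
d=get_image("scene"); crop(d,"pics/scene8.png",290,170,410,260,6)
d=get_image("wrist"); crop(d,"pics/wrist8.png",180,60,460,340,2)
E
```

```text
position: [0.5479, 0.0748, 0.0898]
wrist_force: [2.6, 1.5, 3.8]
position: [0.5216, 0.0787, 0.0898]
wrist_force: [3.3, -1.3, 3.9]
clock: 11.15
position: [0.5006, 0.093, 0.0897]
wrist_force: [1.7, -2.1, 4.5]
[0.50064571 0.09298169 0.08970719] [ 1.65440054 -2.06667521  4.52434995]
```

View pics/wrist8.png

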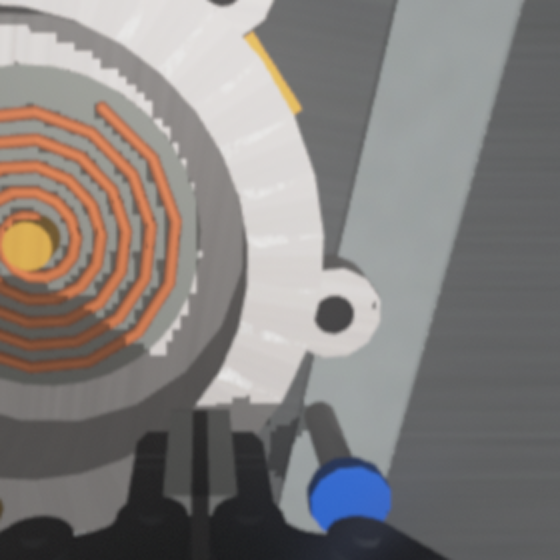

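View pics/scene8.png

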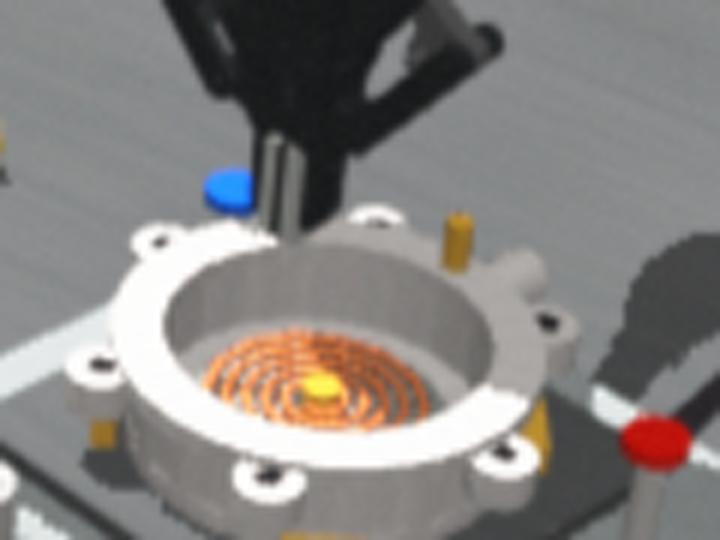

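Ended on the rim beside the blue marker (finger at ~(290,235) of the scene crop, still in contact). Now lift straight up and clear.

```bash
python3 -m handwheel '[[[0,0,0],[-5,0,0],1],[[0,0,0],[-15,0,0],1],[[0,0,0],[-35,0,0],1],[[0,0,0],[-60,0,0],1],[[0,0,0],[-90,0,0],1]]' | egrep 'pos|force|clock'
python3 -m handwheel '[[[0,0,0],[-30,-15,30],1],[[0,0,0],[-60,-30,70],1],[[0,0,0],[-60,-45,110],1],[[0,0,0],[-60,-60,150],1],[[0,0,0],[-60,-60,150],1]]' | egrep 'pos|force|clock'
python3 -m handwheel '[[[0,0,0],[0,0,0],1],[[0,0,0],[0,0,0],1],[[0,0,0],[0,0,0],1]]' | egrep 'pos|force|clock'
python3 - <<'E'
from h import *
d=get_image("scene"); crop(d,"pics/scene9.png",250,170,450,320,4)
d=get_image("top"); crop(d,"pics/top9.png",145,150,295,300,4)
E
```

```text
clock: 11.75
position: [0.5003, 0.0929, 0.1797]
wrist_force: [-0.4, -0.0, -0.1]
clock: 12.25
position: [0.4397, -0.0608, 0.2406]
wrist_force: [0.2, 0.9, -0.3]
clock: 12.55
position: [0.4413, -0.0561, 0.2395]
wrist_force: [0.1, 0.5, -0.7]
```

View pics/scene9.png

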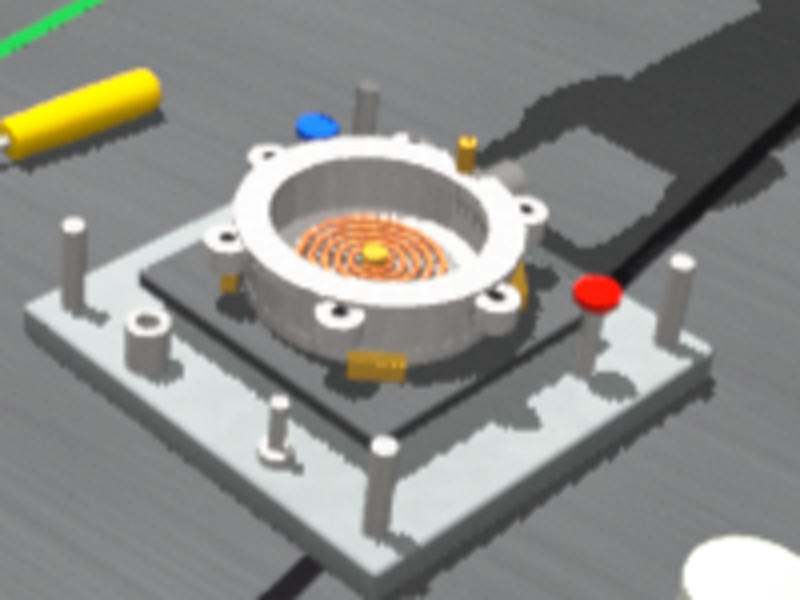

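View pics/top9.png

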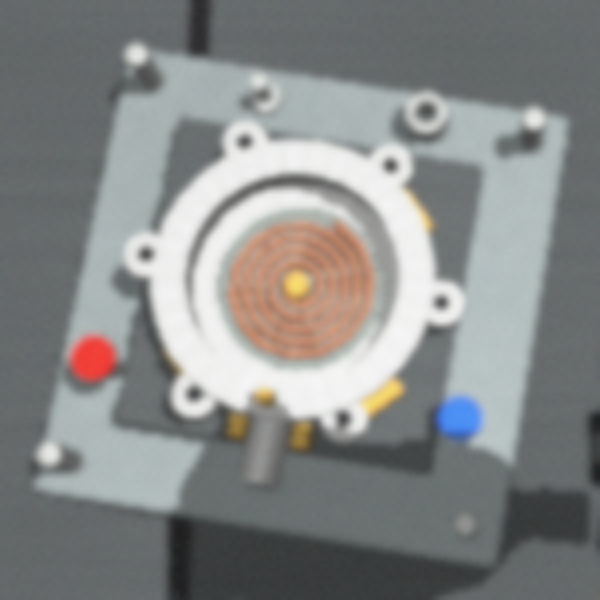

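The pictures from before and after match: the cover ears, coil, bolt, socket and markers are at the same pixels, the plate has sprung back up, and the arm is clear. Handing in.

```bash
python3 -c "
from plant import workorder
print(workorder.sign_off())"
```

```text
the job is handed in; nothing more can be done
None
```

I traced the gasket face with the shut fingertips, from the red marker the long way round to the blue one (about 250°), and lifted clear. The job was handed in with the robot's clock at about 12.7 s.

- **Pressure:** the fingers met the face at a tool height of about 92.8 mm and ran at about 89.8 mm. That puts the plate about 3 mm down, well clear of its 10 mm stop. The vertical force read about 3 to 5 N at every check along the trace, so contact was held at each one.
- **Final state:** the last pictures show the cover, coil, bolt, socket and markers at the same pixels as before, and the plate back up. The arm is clear, with wrist force within sensor noise.
- **Disagreement:** the wrist camera put the cover's centre about 3 mm further out in x than the other two cameras. The fingertips therefore ran up to about 3 mm inside the middle radius at the far side of the rim, though still on the face. I moved 2 mm outward there for the rest of the trace.
- **Limits of the check:** I started and ended 52–54° round from the dowel pin, right beside the markers. The last few degrees of the two end stretches, on the pin side, were touched only as far as the finger's width reaches.

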